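# Fit the long cell in the toy robot's battery bay

## Task

Fit the long battery cell into the open bay on the toy robot's back: put its flat end under the hood against the spring contact first, tilted, then push the button end down behind the end posts until the cell lies level and is held under their lips. Let go of it, and leave the short cell, the bay cover, the mouse and the screwdriver where they are.

Things in the scene. Friction and masses are not known exactly. Their poses are not given: they have to be found in the camera images.
- bay (a point): Centre of the level floor of the battery bay on the back of a blue plastic toy robot, 240 mm long, lying on its front, fixed; 52 mm above the desk. x runs along the bay from the spring end (toy's head) to the end posts (legs), z up. Floor strip 34 mm wide, toy's back beside it 10 mm lower. Rails (x -28 to 28, |y| 11 to 17, 4 mm high) centre the cell. Cell in place: middle at x 0, y 0, z 13 mm.
- hood (a point): Middle of the lower edge of the hood's roof, at bay x -28, z 34 mm; axes as the bay's. The hood covers bay x -48 to -28 mm; roof top at z 37, cheeks 30 mm apart inside, 38 over all. Hood to lips is 58 mm, too short for the cell lying flat: it goes in flat end first, button end up, tilted 25 to 40 degrees, the tool tilted with it and leaning over the hood.
- posts (a point): Foot of the end posts' inner face, at bay x 32.5, z 0 mm; axes as the bay's. Two posts 38 mm high, |y| 6 to 14, 6 thick, with a 12 mm gap for the cell's button. Their lips overhang to bay x 30 at z 27.2 to 30 mm (1.2 mm above a seated cell) and slope outward above. The button end passes them as the tilted cell is turned level with the contact pushed in 7 to 9 mm.
- contact (a joint): Travel (m) of the sprung contact, a steel disc 14 mm in diameter under the hood, centre at bay z 13 mm. 0: relaxed, its face at bay x -28.5 mm; grows as it is pushed towards the hood's back (-x); stop at 0.010. Spring 1 N per mm, about 4 mm in with the cell seated.
- cell_mid (a point): Middle of the long cell: a plain metal cylinder 26 mm in diameter, 65 mm long, 90 g, lying level in one of the two grooves of the cell rest, axis 23 mm above the desk. Its x axis runs along the cell from the flat end to the button end (y and z may be rolled about it). A thin dark band goes round it near the button end.
- cell_button (a point): Centre of the long cell's button end face, 32.5 mm from its middle along its x axis; the button (8 mm in diameter) stands 2 mm out of it.
- cell_flat (a point): Centre of the long cell's flat end face, 32.5 mm from its middle the other way.
- short_mid (a point): Middle of the short cell, which does not belong in this robot: the same 26 mm diameter and look but 45 mm long, lying in the other groove; axes as for the long cell.
- rest: Cell rest fixed to the desk: a black plate 95 (x) x 165 (y) x 10 mm, origin at the centre of its underside. Two grooves along its x, at y -45 and +45 mm, each between two rails 4 mm high, 22 mm apart, 26 to 30 mm over all; either may hold the long cell. Cells lie with the button towards the rest's +x.
- cover: The bay's loose cover, a flat blue plastic plate 90 x 46 x 4 mm lying on the desk, origin at the centre of its underside.
- mouse: Black computer mouse, 105 x 60 x 32 mm, origin at the centre of its underside.
- driver: Screwdriver 160 mm long lying on the desk, x along it.
Not all that is in view belongs to the job. Leave any yellow look-alike of the part that bears cell_mid alone.

How it is judged:
On the way:
1. the flat end is under the hood pushing the spring contact back while the button end is still up (value of joint contact above 0.001 m and x of cell_flat in the frame of bay below -0.024 m and distance between cell_flat and bay below 0.05 m and z of cell_button in the frame of bay above 0.021 m), for 0.05 s.
At the end, for the whole second after the job is handed in: Long cell in the bay at rest, flat end on the contact (pushed in over 2 mm), button end face at bay x 30.5 to 34.5 mm under the lips; axis 10 to 15 mm above the floor at the button end, 10 to 16.5 mm at the flat end, within 4 mm of the centre line (x of cell_button in the frame of bay between 0.0305 and 0.0345 m and z of cell_button in the frame of bay between 0.01 and 0.015 m and z of cell_flat in the frame of bay between 0.01 and 0.0165 m and y of cell_mid in the frame of bay between -0.004 and 0.004 m and value of joint contact above 0.002 m and velocity of joint contact below 0.01 m/s); the robot touches nothing.
It fails at once if the short cell is moved by more than 25 mm (distance of short_mid from where it was at the start of the episode above 0.025 m).
It fails at once if the cover, mouse or screwdriver is moved by more than 30 mm (distance of any of cover, mouse, driver from where it was at the start of the episode above 0.03 m).
It also fails if it takes over 40 s, if anything falls off the work surface, if the arm or the gripper's body presses on something with over 40 N, if the wrist force passes 120 N, or if a joint passes its speed limit or range.

## Robot

A 6-joint arm with a two-finger parallel gripper is mounted at the origin on the work surface. World frame = base frame: x ahead of the robot, y to its left, z up, the work surface at z = 0. Lengths are in m, angles in rad, forces in N, time in s.
With the tool pointing down it reaches from about 0.4 to 0.825 m from the base axis. Payload 7 kg.
Tool frame: the origin (TCP) lies at the very end of the fingers, on their centre line; the grasp point (between the pads) lies 19 mm behind it (arm.pinch_z is the z of the grasp point in the tool frame, in m); z points along the fingers, y is the direction in which the jaws open and shut (so a half turn about z gives the same grasp; the last joint's range is limited). The gripper opens to 88 mm and grips with 3 to 60 N. Pads are 19 mm wide; open, the fingers measure 130 mm over their backs; the gripper's body (78 mm by 193 mm) begins 47 mm behind the grasp point.
Start: joints at [-1.006, 0.359, 0.012, 0, -1.224, -0.288], TCP at [0.184, -0.649, 0.187] pointing down, gripper open.
Joint ranges: [-3.07, 3.07], [-1.43, 2.12], [-1.02, 1.25], [-3.03, 1.67], [-3.05, -0], [-3.03, 3.03]. Speed limits (rad/s): [2.39, 2.39, 3.01, 3.14, 3.14, 3.14].

## Interface

Orientations are given as [roll, pitch, yaw] about the fixed x, y, z axes, in that order (R = Rz(yaw) Ry(pitch) Rx(roll)).
In Python, from station import arm gives the robot as it stands.
- The arm moves only by the tool drive_tool, never from a script. Its argument "targets" is a list of rows, each a list of 6 numbers: the shift along the world's x, y, z in units of 0.04 m (1.0 is 0.04 m), then the turn, a rotation vector about the world's x, y, z in units of 6 degrees (1.0 is 6 degrees). In form: [[x, y, z, wx, wy, wz], ...]. A call has 1 to 5 rows; each row shifts and turns the commanded pose from where the row before left it; what a row does not reach is not made up. A row lasts 1/8 s, in which the tool goes at most 62.5 mm and 10.7 degrees, less where a joint would pass 70% of its speed; a pose out of reach is approached as far as the arm can. A call with a number of a shift or a turn outside -1 to 1 is refused whole. A call with a gripper value outside its range is refused whole. "claw" is the opening, from 0 (shut) to 1 (fully open), set as the call begins (left out, the last holds). The fingers move at their own pace and stop on an object; "newtons" is the grip in N (left out, the last holds). Time passes only in rows, so rows that do not move let the fingers close. It gives the time, the measured TCP pose, the force and the opening at its end, in the units of the state.
- arm.get_state(): the state, without advancing time (a new reading comes with each control period).
- arm.grab_frame(name): name is "side" or "top"; returns (picture, depth): 400x640x3 uint8, red, green, blue; 400x640 float32, m along the optical axis (not along the pixel's ray), 0 where there is no reading.
- arm.get_calibration(name): a dict with "mtx" (3x3 intrinsics, pixels), "dist_coeffs" ([k1, k2, p1, p2, k3] as OpenCV has them; the pictures are not rectified), "origin" and "rotation" of the camera in the world. Camera axes: x right, y up, looking along -z (the intrinsics and any distortion apply to the point x, -y, -z); pixel columns grow to the right and rows downward; lengths in m; the calibration is good to about 2 mm. A picture is of the moment at which its call begins. get_calibration takes no time and is no camera call.
- arm.job_done(): hands the job in, once; it reports no verdict.
Trained networks look in the newest picture that a camera, given by its name, has taken for a name from the list of things; names that differ only in an ending like _2 or _b are one class to them, and where a whole thing is asked for, a point or a joint stands for the part that bears it (a point fixed in the world has none). Each returns a list of dicts, best first, with "score" (0 to 1); they miss things now and then, are a little off and sometimes report something else, mostly with a low value. They report only what shows in the picture. A call takes as long as a camera call. They do not tell look-alikes from the thing itself.
- arm.search_frame(target, camera): "point" ([x, y, z] in m, in the coordinates of the camera as it stood for that picture, good to about 4 mm: the middle of the surface that is visible of it).
- arm.cut_out(target, camera): "pixels" (400x640 bool, what is visible of it).
- arm.landmark_of(target, camera): "point" ([x, y, z] in m, in the coordinates of the camera as it stood for that picture, good to about 4 mm: a listed point, or the origin of a listed thing).
The state is a dict: "t": time; "q": joint angles; "qd": joint speeds; "joint_efforts": joint torques, N m; "eef_pos": TCP position; "ee_rot": TCP orientation; "force": force on the tool from outside, world axes, zero at the start; "moment": the same for the moment, N m; "width": finger opening in m.
Only numpy, scipy, OpenCV 4.12 (cv2) and the standard library are available. Lean on these libraries where they do the work, as an engineer would, in place of code of your own. Each camera call takes 0.05 s, during which the arm holds its last target. There are 200 camera calls.

## Working session

There is one attempt and no reset: what is moved stays moved. The work goes in short steps, Python scripts to look and compute and a tool call to move; the robot and the scene stay as the last step left them, time stands still between calls to the robot, and variables do not carry over. Pictures are saved under pics/ and viewed, about 8 in all and at most 12, crops included, and the job is handed in when it is done.

Besides the shell and the picture viewer there is one more tool, called after "Call:" by a JSON object that holds its "name" and its "arguments", one argument or row to a line. drive_tool: Moves the arm, as the interface text tells. Shifts and turns lie within -1 to 1; 1 stands for 0.04 m of shift or 6 degrees of turn. Its arguments: {"type":"object","properties":{"targets":{"type":"array"},"claw":{"type":"number"},"newtons":{"type":"number"}},"required":["targets"]}

```bash
mkdir -p pics; ls
cat > h.py <<'E'
import numpy as np, cv2
from station import arm
def w(cam,p):
    c=arm.get_calibration(cam); return np.array(c["origin"])+np.array(c["rotation"])@np.array(p)
def save(cam,name):
    im,d=arm.grab_frame(cam); cv2.imwrite(f"pics/{name}.png",im[:,:,::-1]); return im,d
def px(cam,P):
    c=arm.get_calibration(cam); p=(np.array(P)-c["origin"])@np.array(c["rotation"])
    q=cv2.projectPoints(np.array([[p[0],-p[1],-p[2]]]),np.zeros(3),np.zeros(3),np.array(c["mtx"]),np.array(c["dist_coeffs"]))[0]
    return q.ravel()
def cloud(cam,d):
    c=arm.get_calibration(cam); h,wd=d.shape
    uv=np.stack(np.meshgrid(np.arange(wd),np.arange(h)),-1).reshape(-1,1,2).astype(float)
    n=cv2.undistortPoints(uv,np.array(c["mtx"]),np.array(c["dist_coeffs"])).reshape(h,wd,2)
    p=np.stack([n[...,0]*d,-n[...,1]*d,-d],-1)
    return p@np.array(c["rotation"]).T+np.array(c["origin"])
E
python3 - <<'E'
from h import *
np.set_printoptions(precision=4,suppress=True)
print(arm.get_state())
for c in("top","side"):
    im,d=save(c,c+"0"); np.save(c+"0.npy",d)
    print(c,arm.get_calibration(c)["origin"])
    for t in "bay hood posts cell_mid cell_button cell_flat short_mid rest cover mouse driver".split():
        for r in arm.landmark_of(t,c)[:3]:
            P=w(c,r["point"]); print(t,round(r["score"],2),P,px(c,P).round())
E
```

```text
pics
{'t': 0.0, 'q': array([-1.0059,  0.3593,  0.011 , -0.0004, -1.2241, -0.2881]), 'qd': array([ 0.0012, -0.0018, -0.0012, -0.0003,  0.0011,  0.0006]), 'joint_efforts': array([ -0.0004, -58.2724,  29.3048,   6.9974,   0.0068,  -0.0002]), 'eef_pos': array([ 0.1843, -0.6488,  0.1865]), 'ee_rot': array([ 3.14  , -0.0001, -2.8649]), 'force': array([-0.174 , -0.1624, -0.0737]), 'moment': array([-0.0046,  0.0073,  0.0572]), 'width': 0.08779650728045414}
top [ 0.2547 -0.065   1.4816]Traceback (most recent call last):
  File "<stdin>", line 9, in <module>
  File "h.py", line 9, in px
    q=cv2.projectPoints(np.array([[p[0],-p[1],-p[2]]]),np.zeros(3),np.zeros(3),np.array(c["mtx"]),np.array(c["dist_coeffs"]))[0]
                                   ~^^^
IndexError: invalid index to scalar variable.
```

```bash
cat > /tmp/s.py <<'E'
s=open('h.py').read().replace('np.array(c["rotation"])','rot(c["rotation"])').replace('def w(','from scipy.spatial.transform import Rotation as Ro\ndef rot(r): return Ro.from_euler("xyz",r).as_matrix()\ndef w(',1)
open('h.py','w').write(s)
E
python3 /tmp/s.py
python3 - <<'E'
from h import *
np.set_printoptions(precision=4,suppress=True)
for c in("top","side"):
    im,d=save(c,c+"0"); np.save(c+"0.npy",d)
    print(c,arm.get_calibration(c))
    for t in "bay hood posts cell_mid cell_button cell_flat short_mid rest cover mouse driver".split():
        for r in arm.landmark_of(t,c)[:3]:
            P=w(c,r["point"]); print(t,round(r["score"],2),P,px(c,P).round())
E
```

```text
top {'mtx': array([[519.1131,   0.    , 323.1179],
       [  0.    , 519.1131, 187.2359],
       [  0.    ,   0.    ,   1.    ]]), 'dist_coeffs': array([-0.0509,  0.    ,  0.    ,  0.    ,  0.    ]), 'origin': array([ 0.2547, -0.065 ,  1.4816]), 'rotation': array([ 0.2274,  0.0048, -1.6666])}
bay 0.73 [ 0.577  -0.1986  0.0525] [362. 186.]
bay 0.37 [ 0.4867  0.1862 -0.0006] [231. 233.]
hood 0.6 [ 0.6028 -0.1946  0.0874] [360. 174.]
posts 0.6 [ 0.5466 -0.2065  0.053 ] [366. 196.]
cell_mid 0.77 [0.3627 0.1658 0.0123] [240. 276.]
cell_mid 0.76 [0.4006 0.0109 0.0152] [294. 257.]
cell_mid 0.73 [0.4946 0.1404 0.0218] [246. 228.]
cell_button 0.68 [ 0.4891 -0.0025  0.0105] [296. 226.]
cell_button 0.66 [0.5291 0.1458 0.025 ] [243. 216.]
cell_button 0.66 [0.3745 0.0281 0.0103] [289. 267.]
cell_flat 0.73 [0.4418 0.0054 0.0112] [295. 242.]
cell_flat 0.72 [0.4637 0.1398 0.0173] [247. 239.]
cell_flat 0.65 [0.5366 0.04   0.0164] [280. 211.]
short_mid 0.59 [0.4813 0.2295 0.0231] [215. 236.]
rest 0.89 [ 0.4874  0.1861 -0.0021] [231. 233.]
cover 0.58 [ 0.5503 -0.4514 -0.0008] [447. 191.]
mouse 0.81 [ 0
[... 558 characters left out ...]
. 182.]
cell_mid 0.96 [0.3631 0.167  0.0155] [358. 327.]
cell_mid 0.87 [0.406  0.0113 0.0143] [364. 267.]
cell_mid 0.83 [0.5107 0.0149 0.0167] [323. 254.]
cell_button 0.81 [0.527  0.1464 0.0237] [293. 292.]
cell_button 0.81 [0.6542 0.1604 0.017 ] [242. 280.]
cell_button 0.64 [0.3303 0.1605 0.0158] [373. 329.]
cell_flat 0.84 [0.4673 0.14   0.025 ] [319. 298.]
cell_flat 0.76 [0.3916 0.1781 0.0151] [344. 326.]
cell_flat 0.67 [0.602  0.1885 0.012 ] [256. 298.]
short_mid 0.75 [0.4808 0.235  0.0242] [295. 331.]
rest 0.93 [0.4916 0.1879 0.0008] [300. 317.]
cover 0.88 [ 0.5464 -0.4509  0.0019] [371. 143.]
mouse 0.84 [0.7645 0.2414 0.0033] [184. 294.]
driver 0.67 [ 0.4199 -0.3613 -0.0003] [402. 173.]
```

View pics/top0.png

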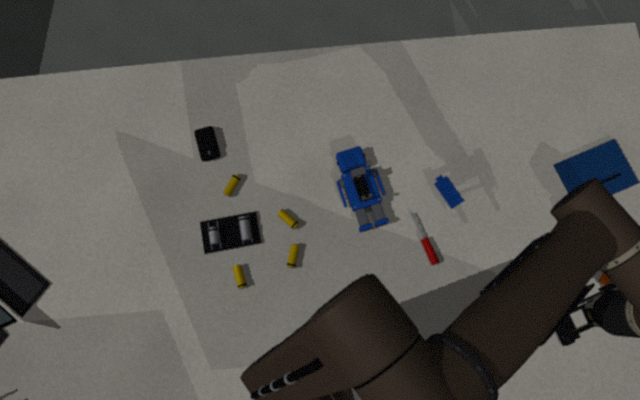

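View pics/side0.png

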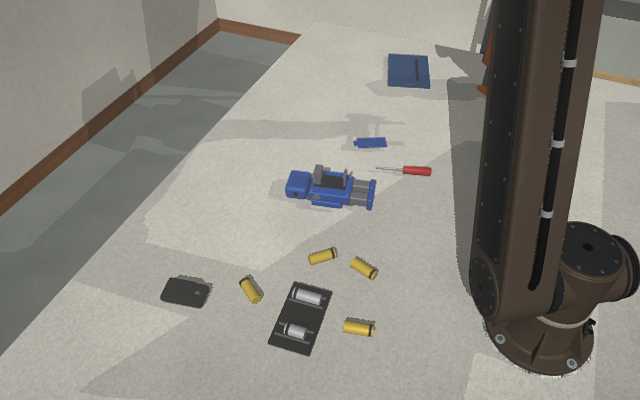

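Cells: silver at top (246,228) and (214,235) in the rest; yellow look-alikes at (231,185), (288,218), (293,255), (240,276) are to be left alone. The silver one at (246,228) looks longer, so I'll check it in a crop and fit the geometry from depth.

Run:
```python
from h import *
np.set_printoptions(precision=4,suppress=True)
ims=[]
for c,(a,b),(e,f) in (("top",(222,233),(358,188)),("side",(300,317),(333,184))):
    im=cv2.imread(f"pics/{c}0.png")
    for (u,v) in((a,b),(e,f)): ims.append(cv2.resize(im[v-37:v+38,u-50:u+50],(400,300),interpolation=cv2.INTER_CUBIC))
cv2.imwrite("pics/crop0.png",np.vstack([np.hstack(ims[:2]),np.hstack(ims[2:])]))
from scipy import ndimage
for c in("top","side"):
    P=cloud(c,np.load(c+"0.npy"))
    print(c,"desk z",np.median(P[...,2][(abs(P[...,0]-.5)<.2)&(abs(P[...,1])<.1)]))
    m=(P[...,2]>.026)&(P[...,2]<.06)&(abs(P[...,0]-.49)<.07)&(abs(P[...,1]-.188)<.1)
    M=(P[...,2]>.076)&(P[...,2]<.11)&(abs(P[...,0]-.575)<.08)&(abs(P[...,1]+.2)<.06)
    for n,k in(("cells",m),("tall",M)):
        l,N=ndimage.label(k,np.ones((3,3)))
        for i in range(1,N+1):
            q=P[l==i]
            if len(q)<5: continue
            o=q.mean(0); u=np.linalg.svd(q[:,:2]-o[:2])[2][0]; t=(q[:,:2]-o[:2])@u; s=(q[:,:2]-o[:2])@[-u[1],u[0]]
            print(n,len(q),o,"zmax",q[:,2].max(),np.median(q[:,2]),"yaw",np.degrees(np.arctan2(u[1],u[0])),"len",np.ptp(t),np.ptp(s),"midt",o[:2]+u*(t.max()+t.min())/2)
```

```text
top desk z -0.0005311696030583235
cells 194 [0.4931 0.1419 0.0328] zmax 0.042526523062581534 0.03249599638741307 yaw -174.3844946332229 len 0.06562780831387553 0.02494412389745697 midt [0.4936 0.142 ]
cells 137 [0.4817 0.2312 0.0328] zmax 0.041669741422401874 0.03292158672304657 yaw -175.32243584194535 len 0.04697407445156268 0.026089973174966773 midt [0.4818 0.2312]
tall 103 [ 0.6113 -0.1902  0.0875] zmax 0.09469821336885609 0.08745057894526309 yaw 104.02958444139728 len 0.03879208089343397 0.021927772086191247 midt [ 0.6115 -0.1907]
tall 12 [ 0.5418 -0.2159  0.0858] zmax 0.09264265717018016 0.08602427892290976 yaw -109.86709472233484 len 0.009252421761533028 0.007234958976801495 midt [ 0.5416 -0.2165]
tall 11 [ 0.5375 -0.1966  0.0868] zmax 0.09622943608222001 0.08607302441430909 yaw 107.22681076439852 len 0.008826592973656545 0.007930187156690962 midt [ 0.5375 -0.1966]
side desk z 0.001017583111392828
cells 290 [0.4941 0.1475 0.0336] zmax 0.04036971290394675 0.03414752039775415 yaw -174.628958810195 len 0.0673696826949979 0.027772687576815062 midt [0.4952 0.1476]
cells 235 [0.4812 0.236  0.0331] zmax 0.03939924527541894 0.03366714977761831 yaw -173.5172572755671 len 0.04546855838101567 0.026090942960004276 midt [0.4813 0.2361]
tall 105 [ 0.6106 -0.1845  0.0887] zmax 0.0950756487082981 0.08989305790996804 yaw 103.10322529763593 len 0.04482745896311263 0.020072280109342054 midt [ 0.6116 -0.1887]
tall 32 [ 0.5402 -0.2038  0.0854] zmax 0.0951235459100257 0.08564570366996554 yaw 101.0666803539849 len 0.030709742674671255 0.007642564213243565 midt [ 0.5406 -0.2058]
```

View pics/crop0.png

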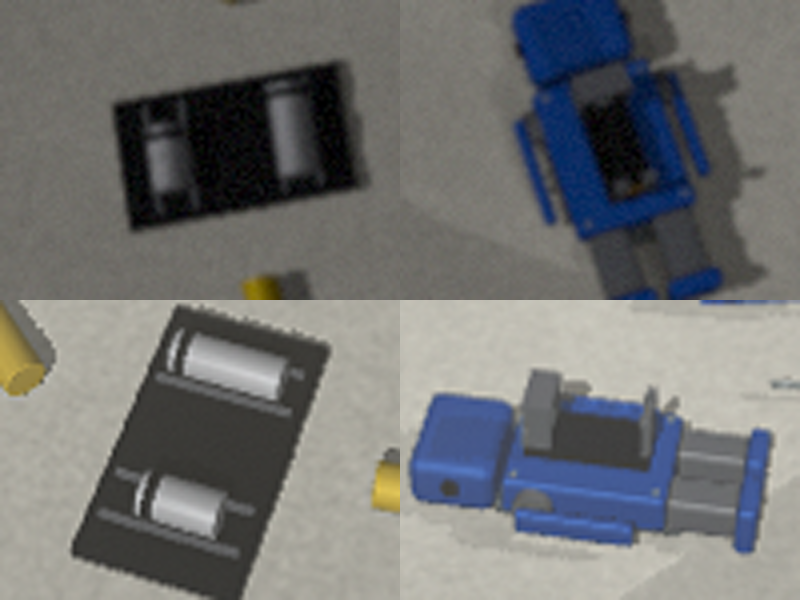

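Crop check: the long silver cell is top-right in the first panel (top px 246,228, length 66 mm, band towards +x, yaw about 5.5°). Bay centre is about (0.5745, -0.198), with its x axis at yaw about 192.6°; hood to posts measures 73.3 mm against the expected 73.5. Moving above the cell.

Call:
{"name": "drive_tool", "arguments": {
  "targets": [
    [1,1,0,0,0,-0.9],
    [1,1,0,0,0,-0.85],
    [1,1,0,0,0,0],
    [1,1,0,0,0,0],
    [1,1,0,0,0,0]
  ],
  "claw": 0.7
}}

```text
t: 1.92
eef_pos: [0.3856, -0.4479, 0.1877]
ee_rot: [-3.141, 0.0, -3.048]
force: [1.3, -0.3, 0.6]
width: 0.0617
```

Call:
{"name": "drive_tool", "arguments": {
  "targets": [
    [1,1,0,0,0,0],
    [1,1,0,0,0,0],
    [0.9,1,0,0,0,0],
    [0,1,0,0,0,0],
    [0,1,0,0,0,0]
  ]
}}

```text
t: 2.55
eef_pos: [0.5007, -0.2478, 0.1872]
ee_rot: [3.141, -0.0, -3.048]
force: [0.1, 0.6, 0.2]
width: 0.0615
```

Call:
{"name": "drive_tool", "arguments": {
  "targets": [
    [0,1,0,0,0,0],
    [0,1,0,0,0,0],
    [0,1,0,0,0,0],
    [0,1,0,0,0,0],
    [0,1,0,0,0,0]
  ]
}}

```text
t: 3.18
eef_pos: [0.5004, -0.048, 0.1878]
ee_rot: [3.141, 0.001, -3.048]
force: [1.0, 0.5, -0.3]
width: 0.0619
```

Call:
{"name": "drive_tool", "arguments": {
  "targets": [
    [0,1,-0.5,0,0,0],
    [0,1,-0.5,0,0,0],
    [0,1,-0.5,0,0,0],
    [0,0.8,-0.5,0,0,0],
    [0,0,0,0,0,0]
  ]
}}

```text
t: 3.8
eef_pos: [0.4996, 0.1041, 0.1061]
ee_rot: [-3.141, -0.002, -3.046]
force: [-0.2, -0.3, -0.5]
width: 0.0611
```

Call:
{"name": "drive_tool", "arguments": {
  "targets": [
    [0,0.97,0,0,0,0],
    [0,0,-0.65,0,0,0],
    [0,0,-0.5,0,0,0],
    [0,0,0,0,0,0]
  ]
}}

```text
t: 4.3
eef_pos: [0.4997, 0.1406, 0.0608]
ee_rot: [-3.14, -0.002, -3.048]
force: [-0.3, 0.3, -0.0]
width: 0.0615
```

Run:
```python
from h import *
print(arm.get_state()["eef_pos"],arm.get_state()["ee_rot"],arm.get_state()["q"])
ims=[]
for c in("top","side"):
    im,d=arm.grab_frame(c); u,v=px(c,[.495,.143,.023]).astype(int)
    for P in([.5,.143,.06],):print(c,px(c,P))
    ims.append(cv2.resize(im[v-40:v+40,u-40:u+40,::-1],(400,400),interpolation=cv2.INTER_CUBIC))
cv2.imwrite("pics/hov.png",np.hstack(ims))
```

```text
[0.49974791 0.14059498 0.06076626] [-3.14042523e+00 -2.00107618e-03 -3.04838105e+00] [ 6.52599101e-01  2.27951895e-01 -4.95572964e-01 -9.64276041e-05
 -8.49587056e-01 -2.13011890e+00]
top [242.45999751 224.12259325]
side [304.40032963 285.82663   ]
```

View pics/hov.png

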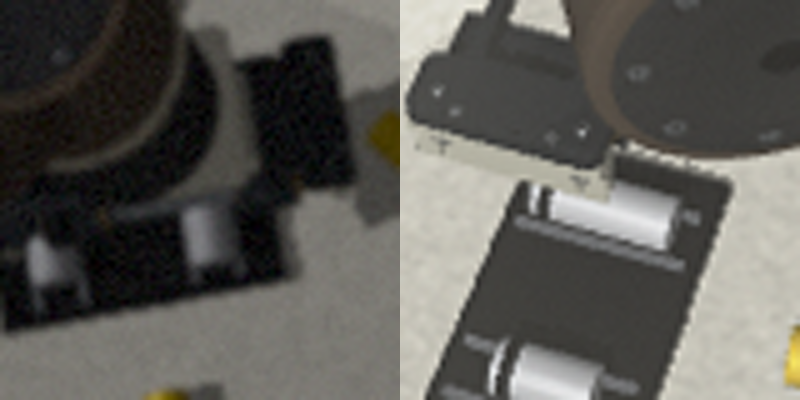

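The picture shows the gripper over the long cell (side crop 600,215), and the short cell untouched. Descending.

Call:
{"name": "drive_tool", "arguments": {
  "targets": [
    [0,0.05,-0.6,0,0,0],
    [0,0,-0.5,0,0,0],
    [0,0,0,0,0,0]
  ]
}}

```text
t: 4.78
eef_pos: [0.5003, 0.143, 0.0175]
ee_rot: [-3.141, -0.001, -3.048]
force: [-0.4, 0.2, 1.3]
width: 0.0614
```

Call:
{"name": "drive_tool", "arguments": {
  "targets": [
    [0,0,0,0,0,0],
    [0,0,0,0,0,0],
    [0,0,0,0,0,0],
    [0,0,0,0,0,0]
  ],
  "claw": 0,
  "newtons": 40
}}

```text
t: 5.28
eef_pos: [0.5006, 0.1436, 0.0178]
ee_rot: [3.141, 0.0, -3.048]
force: [-0.1, -0.1, -0.3]
width: 0.0269
```

Call:
{"name": "drive_tool", "arguments": {
  "targets": [
    [0,0,0.5,0,0,0],
    [0,0,1,0,0,0],
    [0,0,1,0,0,1],
    [0,0,1,0,0,1],
    [0,0,1,0,0,1]
  ]
}}

```text
t: 5.9
eef_pos: [0.5002, 0.1434, 0.199]
ee_rot: [3.142, 0.0, -2.73]
force: [1.0, 0.3, -0.5]
width: 0.0006
```

Call:
{"name": "drive_tool", "arguments": {
  "targets": [
    [0,-0.3,0,0,0,1],
    [0,-0.3,0,0,0,1],
    [0,-0.3,0,0,0,1],
    [0,-0.3,0,0,0,1],
    [0,-0.3,0,0,0,1]
  ]
}}

```text
t: 6.52
eef_pos: [0.5003, 0.0831, 0.1975]
ee_rot: [3.142, -0.0, -2.207]
force: [-1.0, -0.8, 0.3]
width: 0.0007
```

Call:
{"name": "drive_tool", "arguments": {
  "targets": [
    [0,-0.3,0,0,0,1],
    [0,-0.3,0,0,0,1],
    [0,-0.3,0,0,0,1],
    [0,-0.3,0,0,0,1],
    [0,-0.3,0,0,0,1]
  ]
}}

```text
t: 7.15
eef_pos: [0.5003, 0.0231, 0.1975]
ee_rot: [3.142, 0.0, -1.683]
force: [-0.4, 0.1, -0.0]
width: 0.0004
```

Call:
{"name": "drive_tool", "arguments": {
  "targets": [
    [0,-0.3,0,0,0,1],
    [0,-0.3,0,0,0,1],
    [0,-0.3,0,0,0,1],
    [0,-0.3,0,0,0,1],
    [0,-0.3,0,0,0,1]
  ]
}}

```text
t: 7.78
eef_pos: [0.5003, -0.0369, 0.1975]
ee_rot: [3.142, 0.0, -1.16]
force: [0.8, -0.5, 0.6]
width: 0.0003
```

Call:
{"name": "drive_tool", "arguments": {
  "targets": [
    [0.3,-0.3,0,0,0,1],
    [0.3,-0.3,0,0,0,1],
    [0.3,-0.3,0,0,0,1],
    [0.3,-0.3,0,0,0,1],
    [0,-0.3,0,0,0,1]
  ]
}}

```text
t: 8.4
eef_pos: [0.5489, -0.0969, 0.1971]
ee_rot: [3.141, 0.0, -0.636]
force: [-0.2, -0.2, -0.2]
width: 0.0005
```

Call:
{"name": "drive_tool", "arguments": {
  "targets": [
    [0,-0.3,0,0,0,1],
    [0,-0.3,0,0,0,1],
    [0,-0.3,0,0,0,1],
    [0,-0.3,0,0,0,1],
    [0,-0.3,0,0,0,1]
  ]
}}

```text
t: 9.02
eef_pos: [0.5483, -0.1569, 0.1974]
ee_rot: [-3.142, 0.0, -0.112]
force: [-0.5, -0.3, 0.3]
width: 0.0005
```

Call:
{"name": "drive_tool", "arguments": {
  "targets": [
    [0,-0.3,0,0,0,1],
    [0,-0.3,0,0,0,1],
    [0,-0.3,0,0,0,1],
    [0,0,0,0,0,0.2],
    [0,0,0,0,0,0]
  ]
}}

```text
t: 9.65
eef_pos: [0.5483, -0.1922, 0.1974]
ee_rot: [-3.141, 0.0, 0.217]
force: [-0.2, -0.1, -0.6]
width: 0.0008
```

The cell slipped out on lifting. Looking at where it is now.

Run:
```python
from h import *
from scipy import ndimage
np.set_printoptions(precision=4,suppress=True)
ims=[]
for c in("top","side"):
    im,d=arm.grab_frame(c); u,v=px(c,[.495,.18,.023]).astype(int)
    ims.append(cv2.resize(im[v-50:v+50,u-50:u+50,::-1],(400,400),interpolation=cv2.INTER_CUBIC))
    P=cloud(c,d)
    m=(P[...,2]>.026)&(P[...,2]<.06)&(abs(P[...,0]-.49)<.07)&(abs(P[...,1]-.188)<.1)
    l,N=ndimage.label(m,np.ones((3,3)))
    for i in range(1,N+1):
        q=P[l==i]
        if len(q)<5: continue
        o=q.mean(0); u=np.linalg.svd(q[:,:2]-o[:2])[2][0]; t=(q[:,:2]-o[:2])@u
        print(c,len(q),o,np.median(q[:,2]),"yaw",np.degrees(np.arctan2(u[1],u[0])),"len",np.ptp(t),"midt",o[:2]+u*(t.max()+t.min())/2)
cv2.imwrite("pics/lost.png",np.hstack(ims))
```

```text
top 9 [0.5156 0.1542 0.031 ] 0.029707425366985563 yaw 177.20442611650864 len 0.01637609272718824 midt [0.5149 0.1543]
top 134 [0.4816 0.2316 0.0328] 0.032924521529182016 yaw -176.88890105773683 len 0.046596001467877596 midt [0.4816 0.2316]
side 296 [0.4937 0.1471 0.0332] 0.0338913871277029 yaw -174.09676739103577 len 0.0648222301842365 midt [0.4943 0.1472]
side 235 [0.4814 0.2362 0.0332] 0.03366185318819104 yaw -173.80827332988892 len 0.04583483609560206 midt [0.4821 0.2363]
```

View pics/lost.png

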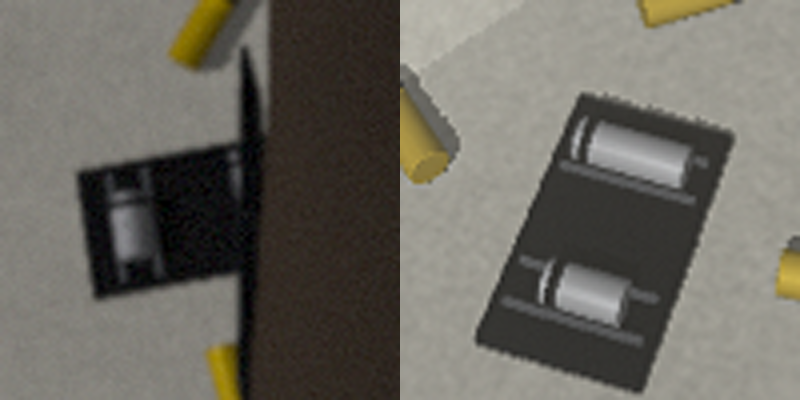

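The picture shows the long cell still in its groove (side crop 640,155), moved less than 1 mm. Regrasping from yaw 5.5° (turn the other way later), a bit deeper, longer closing, and checking after a small lift.

Call:
{"name": "drive_tool", "arguments": {
  "targets": [
    [-0.2,1,0,0,0,-0.6],
    [-0.2,1,0,0,0,-0.58],
    [-0.2,1,0,0,0,0],
    [-0.2,1,0,0,0,0],
    [-0.2,1,0,0,0,0]
  ],
  "claw": 0.7
}}

```text
t: 10.38
eef_pos: [0.508, 0.0091, 0.1977]
ee_rot: [-3.141, -0.001, 0.095]
force: [0.7, -0.2, -0.1]
width: 0.0444
```

Call:
{"name": "drive_tool", "arguments": {
  "targets": [
    [-0.22,1,0,0,0,0],
    [0,1,-0.5,0,0,0],
    [0,1,-0.8,0,0,0],
    [0,0.37,-0.8,0,0,0],
    [0,0,-0.8,0,0,0]
  ]
}}

```text
t: 11.0
eef_pos: [0.4995, 0.144, 0.0807]
ee_rot: [-3.141, -0.001, 0.097]
force: [0.2, 0.2, 0.8]
width: 0.061
```

Call:
{"name": "drive_tool", "arguments": {
  "targets": [
    [0,0,-0.7,0,0,0],
    [0,0,0,0,0,0],
    [0,0,0,0,0,0]
  ]
}}

```text
t: 11.38
eef_pos: [0.5003, 0.1428, 0.0546]
ee_rot: [-3.141, -0.001, 0.096]
force: [-0.5, 0.7, 0.5]
width: 0.0614
```

Call:
{"name": "drive_tool", "arguments": {
  "targets": [
    [0,0,-0.6,0,0,0],
    [0,0,-0.37,0,0,0],
    [0,0,0,0,0,0]
  ]
}}

```text
t: 11.75
eef_pos: [0.4994, 0.142, 0.0145]
ee_rot: [3.141, 0.001, 0.095]
force: [0.0, 0.1, -0.2]
width: 0.0613
```

Call:
{"name": "drive_tool", "arguments": {
  "targets": [
    [0,0,0,0,0,0],
    [0,0,0,0,0,0],
    [0,0,0,0,0,0],
    [0,0,0,0,0,0],
    [0,0,0,0,0,0]
  ],
  "claw": 0,
  "newtons": 50
}}

```text
t: 12.38
eef_pos: [0.4997, 0.1423, 0.0147]
ee_rot: [-3.142, -0.0, 0.096]
force: [0.1, -0.1, -0.5]
width: 0.017
```

Call:
{"name": "drive_tool", "arguments": {
  "targets": [
    [0,0,0,0,0,0],
    [0,0,0,0,0,0],
    [0,0,0,0,0,0]
  ]
}}

```text
t: 12.75
eef_pos: [0.4996, 0.1423, 0.0146]
ee_rot: [3.142, 0.0, 0.096]
force: [0.0, -0.0, -0.4]
width: 0.0001
```

Run:
```python
from h import *
ims=[]
for c in("top","side"):
    im,d=arm.grab_frame(c); u,v=px(c,[.495,.143,.05]).astype(int)
    print(c,px(c,arm.get_state()["eef_pos"])-[u-40,v-40])
    ims.append(cv2.resize(im[v-40:v+40,u-40:u+40,::-1],(400,400),interpolation=cv2.INTER_CUBIC))
cv2.imwrite("pics/g2.png",np.hstack(ims))
```

```text
top [42.18630326 40.70342338]
side [39.25432519 47.85225196]
```

View pics/g2.png

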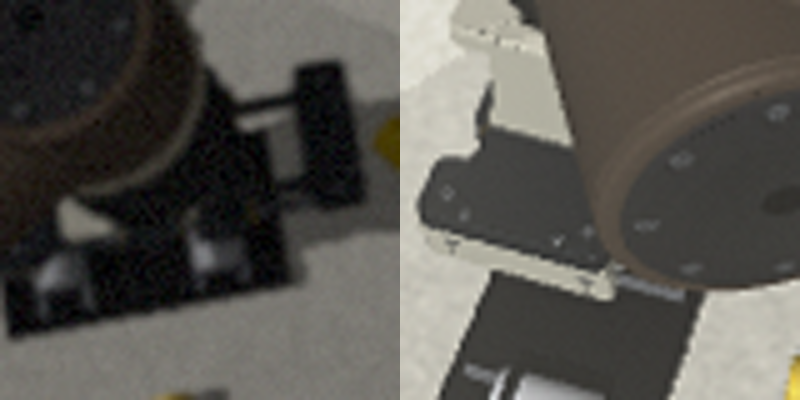

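Run:
```python
from h import *
np.set_printoptions(precision=3,suppress=True,linewidth=150)
ims=[]
for c in("top","side"):
    im,d=arm.grab_frame(c); P=cloud(c,d); np.save(c+"1.npy",d)
    m=(abs(P[...,0]-.495)<.06)&(abs(P[...,1]-.143)<.06)&(P[...,2]>.018)&(P[...,2]<.3)
    q=P[m]; col=im[m].mean(1)
    for z in np.arange(.018,.3,.02):
        k=(q[:,2]>=z)&(q[:,2]<z+.02)
        if k.sum()>3: print(c,round(z,3),k.sum(),q[k][:,:2].min(0),q[k][:,:2].max(0),col[k].mean())
    u,v=px(c,[.495,.143,.05]).astype(int)
    g=np.clip(im[v-35:v+25,u-30:u+30,::-1].astype(float)*(2.0 if c=="top" else 1.4),0,255).astype(np.uint8)
    ims.append(cv2.resize(g,(400,400),interpolation=cv2.INTER_CUBIC))
for t in("cell_mid","short_mid"):
    for c in("top","side"):
        for r in arm.search_frame(t,c)[:6]: print(t,c,round(r["score"],2),w(c,r["point"]))
cv2.imwrite("pics/g3.png",np.hstack(ims))
```

```text
top 0.018 54 [0.443 0.125] [0.481 0.166] 69.24074074074073
top 0.118 94 [0.457 0.084] [0.538 0.203] 28.45744680851064
top 0.138 184 [0.457 0.083] [0.537 0.202] 22.22644927536232
top 0.158 70 [0.469 0.083] [0.529 0.203] 25.728571428571424
top 0.198 24 [0.456 0.122] [0.472 0.189] 82.58333333333333
top 0.218 37 [0.456 0.126] [0.474 0.188] 105.00900900900902
top 0.238 33 [0.453 0.095] [0.514 0.154] 23.858585858585855
top 0.258 71 [0.453 0.095] [0.518 0.165] 20.892018779342724
top 0.278 71 [0.452 0.095] [0.516 0.17 ] 17.389671361502344
top 0.298 8 [0.453 0.098] [0.484 0.151] 11.208333333333334
side 0.118 6 [0.53  0.178] [0.534 0.18 ] 87.3888888888889
side 0.138 17 [0.53  0.166] [0.535 0.18 ] 88.17647058823529
side 0.158 159 [0.478 0.19 ] [0.519 0.203] 113.52410901467505
side 0.178 84 [0.487 0.189] [0.516 0.195] 170.3095238095238
side 0.198 98 [0.488 0.17 ] [0.532 0.196] 162.39455782312925
side 0.218 206 [0.492 0.163] [0.535 0.195] 157.55177993527508
side 0.238 39 [0.5   0.172] [0.534 0.189] 71.84615384615385
side 0.258 80 [0.5   0.169] [0.537 0.189] 71.49583333333332
side 0.278 59 [0.503 0.169] [0.536 0.189] 73.8361581920904
side 0.298 6 [0.521 0.172] [0.534 0.182] 71.38888888888889
cell_mid top 0.74 [0.506 0.021 0.021]
cell_mid top 0.64 [0.647 0.16  0.021]
cell_mid top 0.64 [0.363 0.161 0.022]
cell_mid top 0.55 [0.399 0.012 0.026]
cell_mid side 0.76 [0.359 0.173 0.023]
cell_mid side 0.61 [0.623 0.183 0.022]
short_mid top 0.43 [0.463 0.227 0.033]
short_mid side 0.84 [0.482 0.241 0.033]
```

View pics/g3.png

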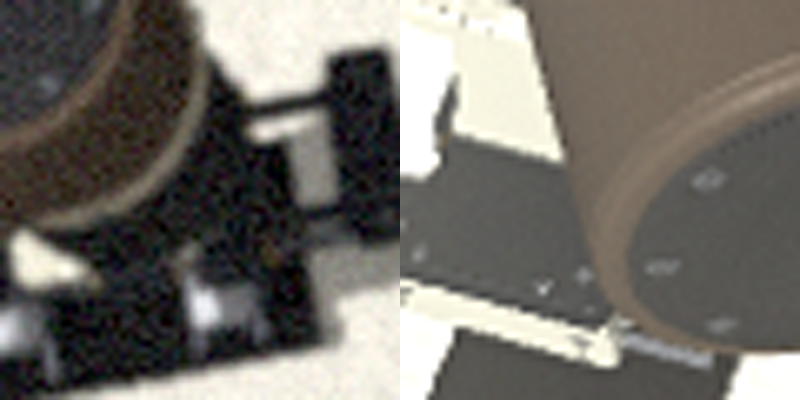

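Run:
```python
from h import *
np.set_printoptions(precision=3,suppress=True,linewidth=150)
print(arm.get_state())
d=np.load("side1.npy");P=cloud("side",d);u,v=px("side",[.495,.143,.05]).astype(int)
for x,y in((610,350),(600,335),(560,335),(500,320),(450,300),(420,290),(450,270),(470,200),(500,400),(640,335),(680,350),(700,362)):
    i,j=int(v-35+y/6.67),int(u-30+(x-400)/6.67); print((x,y),P[i,j])
print(px("side",[.47,.24,.081]),px("side",[.53,.24,.081]),u,v)
m=(P[...,1]>.2)&(P[...,1]<.27)&(abs(P[...,0]-.5)<.07)&(P[...,2]>.04)
q=P[m]; print(np.percentile(q,[0,5,50,95,100],axis=0))
```

```text
{'t': 13.15, 'q': array([ 0.656,  0.289, -0.546,  0.   , -0.736,  1.011]), 'qd': array([-0.001,  0.001,  0.   ,  0.   , -0.001, -0.001]), 'joint_efforts': array([  0.001, -44.499,  21.009,   4.947,   0.086,   0.   ]), 'eef_pos': array([0.5  , 0.142, 0.015]), 'ee_rot': array([3.142, 0.   , 0.096]), 'force': array([ 0.714, -0.384, -0.866]), 'moment': array([-0.091,  0.153, -0.014]), 'width': 0.00024311900911454167}
(610, 350) [0.454 0.226 0.13 ]
(600, 335) [0.456 0.231 0.145]
(560, 335) [0.47  0.228 0.131]
(500, 320) [0.489 0.23  0.132]
(450, 300) [0.5   0.237 0.146]
(420, 290) [0.511 0.237 0.144]
(450, 270) [0.498 0.239 0.165]
(470, 200) [0.504 0.213 0.163]
(500, 400) [0.515 0.191 0.008]
(640, 335) [0.481 0.153 0.012]
(680, 350) [0.466 0.153 0.014]
(700, 362) [0.458 0.155 0.013]
[297.661 321.63 ] [271.437 311.425] 306 289
[[0.43  0.2   0.118]
 [0.435 0.203 0.132]
 [0.471 0.228 0.457]
 [0.518 0.259 0.478]
 [0.531 0.27  0.482]]
```

Both closings ran without stopping and the body looks about 40 mm higher in depth than the reported TCP implies. I'll open wide and measure the fingertip height directly.

Call:
{"name": "drive_tool", "arguments": {
  "targets": [
    [0,0,0.5,0,0,0],
    [0,0,0.5,0,0,0],
    [0,0,0,0,0,0],
    [0,0,0,0,0,0],
    [0,0,0,0,0,0]
  ],
  "claw": 1
}}

```text
t: 13.78
eef_pos: [0.4991, 0.142, 0.0539]
ee_rot: [3.141, 0.001, 0.096]
force: [0.6, -0.6, 0.1]
width: 0.0447
```

Call:
{"name": "drive_tool", "arguments": {
  "targets": [
    [0,0,0,0,0,0],
    [0,0,0,0,0,0],
    [0,0,0,0,0,0],
    [0,0,0,0,0,0],
    [0,0,0,0,0,0]
  ]
}}

```text
t: 14.4
eef_pos: [0.4997, 0.1423, 0.0547]
ee_rot: [-3.142, -0.0, 0.096]
force: [0.1, -0.3, -0.3]
width: 0.0871
```

Run:
```python
from h import *
np.set_printoptions(precision=3,suppress=True,linewidth=150)
s=arm.get_state();print(s["eef_pos"],s["width"])
im,d=arm.grab_frame("side"); P=cloud("side",d);np.save("side2.npy",d)
m=(abs(P[...,0]-.5)<.05)&(P[...,1]>.1)&(P[...,1]<.27)&(P[...,2]>.04)&(P[...,2]<.3)
q=P[m]
for z in np.arange(.04,.24,.012):
    k=(q[:,2]>=z)&(q[:,2]<z+.012)
    if k.sum(): print(round(z,3),k.sum(),q[k][:,:2].min(0),q[k][:,:2].max(0))
m=(P[...,2]>.026)&(P[...,2]<.045)&(abs(P[...,0]-.495)<.06)&(abs(P[...,1]-.143)<.05)
print("cell",m.sum(),P[m].mean(0),P[m].min(0),P[m].max(0))
u,v=px("side",[.5,.143,.06]).astype(int)
print(px("side",[.5,.19,.0546])-[u-40,v-45])
cv2.imwrite("pics/g4.png",cv2.resize(cv2.convertScaleAbs(im[v-45:v+35,u-40:u+40,::-1],alpha=1.5),(560,560),interpolation=cv2.INTER_CUBIC))
```

```text
[0.5   0.142 0.055] 0.08710448966135734
0.04 1 [0.476 0.235] [0.476 0.235]
0.088 4 [0.483 0.199] [0.5   0.202]
0.1 33 [0.482 0.199] [0.505 0.202]
0.148 6 [0.464 0.226] [0.517 0.231]
0.16 126 [0.453 0.204] [0.529 0.234]
0.172 43 [0.452 0.193] [0.533 0.237]
0.184 114 [0.451 0.194] [0.531 0.241]
0.196 770 [0.451 0.19 ] [0.531 0.242]
0.208 64 [0.482 0.189] [0.519 0.196]
0.22 67 [0.484 0.189] [0.516 0.195]
0.232 55 [0.485 0.19 ] [0.515 0.195]
cell 143 [0.478 0.146 0.033] [0.462 0.13  0.026] [0.504 0.158 0.039]
[31.406 64.035]
```

View pics/g4.png

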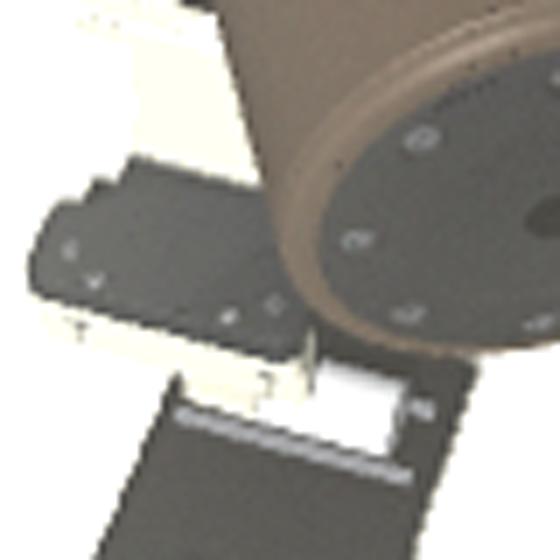

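The finger's lower edge shows at about z 0.088 while the TCP reads 0.055, so the tips sit about 33 mm above the reported TCP. I'll calibrate by touching the plate (z 0.010).

```bash
python3 -c "
from station import arm;print(arm.pinch_z,[x for x in dir(arm) if x[0]!='_'])"
```

```text
-0.0188 ['Unreachable', 'cut_out', 'get_calibration', 'get_state', 'grab_frame', 'job_done', 'landmark_of', 'pinch_z', 'search_frame']
```

Call:
{"name": "drive_tool", "arguments": {
  "targets": [
    [0,0,-0.5,0,0,0],
    [0,0,-0.5,0,0,0],
    [0,0,-0.3,0,0,0],
    [0,0,0,0,0,0]
  ],
  "claw": 0.6
}}

```text
t: 14.95
eef_pos: [0.4992, 0.1419, 0.002]
ee_rot: [3.141, 0.001, 0.096]
force: [-0.4, 0.1, 0.7]
width: 0.055
```

Call:
{"name": "drive_tool", "arguments": {
  "targets": [
    [0,0,-0.2,0,0,0],
    [0,0,-0.12,0,0,0],
    [0,0,0,0,0,0]
  ]
}}

```text
t: 15.32
eef_pos: [0.4995, 0.1422, -0.0103]
ee_rot: [3.141, 0.0, 0.096]
force: [0.0, 0.2, 0.8]
width: 0.0525
```

Call:
{"name": "drive_tool", "arguments": {
  "targets": [
    [0,0,-0.1,0,0,0],
    [0,0,0,0,0,0]
  ]
}}

```text
t: 15.58
eef_pos: [0.4995, 0.1422, -0.0143]
ee_rot: [3.141, 0.0, 0.096]
force: [0.3, 0.2, -0.7]
width: 0.0524
```

Call:
{"name": "drive_tool", "arguments": {
  "targets": [
    [0,0,-0.08,0,0,0],
    [0,0,0,0,0,0]
  ]
}}

```text
t: 15.82
eef_pos: [0.4995, 0.1422, -0.0175]
ee_rot: [3.142, 0.0, 0.096]
force: [0.2, -0.6, -0.1]
width: 0.0523
```

Call:
{"name": "drive_tool", "arguments": {
  "targets": [
    [0,0,-0.08,0,0,0],
    [0,0,0,0,0,0]
  ]
}}

```text
t: 16.08
eef_pos: [0.4995, 0.1422, -0.0208]
ee_rot: [3.141, 0.0, 0.096]
force: [0.4, -0.7, -0.7]
width: 0.0526
```

Call:
{"name": "drive_tool", "arguments": {
  "targets": [
    [0,0,-0.06,0,0,0],
    [0,0,0,0,0,0]
  ]
}}

```text
t: 16.32
eef_pos: [0.4995, 0.1422, -0.0231]
ee_rot: [3.141, 0.0, 0.096]
force: [0.4, 0.1, 0.6]
width: 0.0524
```

Call:
{"name": "drive_tool", "arguments": {
  "targets": [
    [0,0,0,0,0,0],
    [0,0,0,0,0,0],
    [0,0,0,0,0,0],
    [0,0,0,0,0,0],
    [0,0,0,0,0,0]
  ],
  "claw": 0,
  "newtons": 50
}}

```text
t: 16.95
eef_pos: [0.4997, 0.1424, -0.0229]
ee_rot: [-3.142, -0.0, 0.096]
force: [-0.7, 0.6, 0.1]
width: 0.0252
```

Call:
{"name": "drive_tool", "arguments": {
  "targets": [
    [0,0,0.15,0,0,0],
    [0,0,0.15,0,0,0],
    [0,0,0,0,0,0]
  ]
}}

```text
t: 17.32
eef_pos: [0.5001, 0.1426, -0.0102]
ee_rot: [-3.141, -0.001, 0.096]
force: [-0.1, 0.4, -0.5]
width: 0.0246
```

Call:
{"name": "drive_tool", "arguments": {
  "targets": [
    [0,0,0.5,0,0,0],
    [0,0,1,0,0,0],
    [0,0,1,0,0,0],
    [0,0,0,0,0,0]
  ]
}}

```text
t: 17.82
eef_pos: [0.5017, 0.1435, 0.0923]
ee_rot: [-3.139, -0.006, 0.096]
force: [0.8, -0.9, -1.7]
width: 0.0248
```

Run:
```python
from h import *
np.set_printoptions(precision=3,suppress=True,linewidth=150)
s=arm.get_state();print(s["eef_pos"],s["width"])
im,d=arm.grab_frame("side"); P=cloud("side",d);np.save("side3.npy",d)
u,v=px("side",[.5,.143,.1]).astype(int)
cv2.imwrite("pics/g5.png",cv2.resize(cv2.convertScaleAbs(im[v-35:v+45,u-40:u+40,::-1],alpha=1.2),(560,560),interpolation=cv2.INTER_CUBIC))
for t in("cell_mid","cell_flat","cell_button"):
    for r in arm.landmark_of(t,"side")[:6]:
        p=w("side",r["point"]); print(t,round(r["score"],2),p) if p[2]>.04 else 0
m=(abs(P[...,0]-.5)<.05)&(P[...,1]>.1)&(P[...,1]<.27)&(P[...,2]>.04)&(P[...,2]<.2)
q=P[m]
for z in np.arange(.04,.2,.01):
    k=(q[:,2]>=z)&(q[:,2]<z+.01)
    if k.sum(): print(round(z,3),k.sum(),q[k][:,:2].min(0),q[k][:,:2].max(0))
```

```text
[0.502 0.144 0.092] 0.024757418345408552
cell_mid 0.45 [0.495 0.145 0.141]
cell_flat 0.53 [0.473 0.142 0.14 ]
0.04 1 [0.503 0.238] [0.503 0.238]
0.12 1 [0.464 0.143] [0.464 0.143]
0.13 20 [0.464 0.142] [0.485 0.155]
0.14 23 [0.465 0.15 ] [0.484 0.154]
0.19 13 [0.459 0.227] [0.517 0.233]
```

View pics/g5.png

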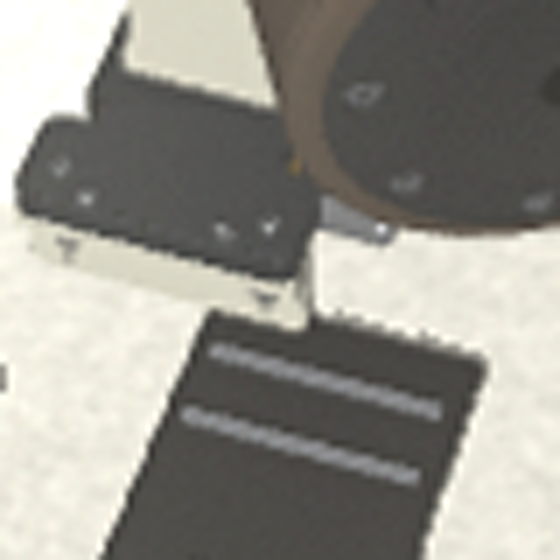

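Gripped: side crop shows the cell leaving the rest (355,220); its axis lies 46 mm behind the reported TCP. I'll use that offset. Carrying and turning −173°.

Call:
{"name": "drive_tool", "arguments": {
  "targets": [
    [0.1,-0.3,0.5,0,0,-1],
    [0.1,-0.3,0.5,0,0,-1],
    [0.1,-0.3,0.44,0,0,-1],
    [0,-0.3,0,0,0,-1],
    [0,-0.3,0,0,0,-1]
  ]
}}

```text
t: 18.65
eef_pos: [0.511, 0.0817, 0.1455]
ee_rot: [3.14, 0.001, -0.432]
force: [0.2, 0.2, -0.2]
width: 0.0249
```

Call:
{"name": "drive_tool", "arguments": {
  "targets": [
    [0,-0.3,0,0,0,-1],
    [0,-0.3,0,0,0,-1],
    [0,-0.3,0,0,0,-1],
    [0,-0.3,0,0,0,-1],
    [0,-0.3,0,0,0,-1]
  ]
}}

```text
t: 19.27
eef_pos: [0.5109, 0.0217, 0.1452]
ee_rot: [3.139, 0.001, -0.955]
force: [-0.7, 0.2, -1.1]
width: 0.0249
```

Call:
{"name": "drive_tool", "arguments": {
  "targets": [
    [0,-0.3,0,0,0,-1],
    [0,-0.3,0,0,0,-1],
    [0,-0.3,0,0,0,-1],
    [0,-0.3,0,0,0,-1],
    [0,-0.3,0,0,0,-1]
  ]
}}

```text
t: 19.9
eef_pos: [0.5109, -0.0382, 0.1452]
ee_rot: [3.139, -0.0, -1.479]
force: [-0.3, 0.6, -0.7]
width: 0.0247
```

Call:
{"name": "drive_tool", "arguments": {
  "targets": [
    [0,-0.3,0,0,0,-1],
    [0,-0.3,0,0,0,-1],
    [0,-0.3,0,0,0,-1],
    [0,-0.3,0,0,0,-1],
    [0,-0.3,0,0,0,-1]
  ]
}}

```text
t: 20.52
eef_pos: [0.5109, -0.0981, 0.1452]
ee_rot: [3.139, -0.001, -2.002]
force: [0.3, 0.3, -0.2]
width: 0.0247
```

Call:
{"name": "drive_tool", "arguments": {
  "targets": [
    [0,-0.3,0,0,0,-1],
    [0,-0.3,0,0,0,-1],
    [0,-0.3,0,0,0,-1],
    [0,-0.3,0,0,0,-1],
    [0,-0.3,0,0,0,-1]
  ]
}}

```text
t: 21.15
eef_pos: [0.5108, -0.158, 0.1451]
ee_rot: [3.14, -0.002, -2.526]
force: [0.4, 0.5, -0.9]
width: 0.025
```

Call:
{"name": "drive_tool", "arguments": {
  "targets": [
    [0,-0.3,0,0,0,-1],
    [0,-0.3,0,0,0,-1],
    [0,-0.3,0,0,0,-1],
    [0,-0.3,0,0,0,-0.82],
    [0,0,0,0,0,0]
  ]
}}

```text
t: 21.78
eef_pos: [0.5108, -0.2061, 0.1452]
ee_rot: [3.141, -0.003, -2.923]
force: [0.1, 0.4, -1.3]
width: 0.0248
```

Call:
{"name": "drive_tool", "arguments": {
  "targets": [
    [0.07,-0.15,0,-0.22,0.976,0],
    [0,0,0,-0.22,0.976,0],
    [0,0,0,-0.22,0.976,0],
    [0,0,0,-0.22,0.976,0],
    [0,0,0,-0.22,0.976,0]
  ]
}}

```text
t: 22.4
eef_pos: [0.5146, -0.2112, 0.1461]
ee_rot: [-3.141, -0.528, -2.92]
force: [0.6, -0.1, -1.4]
width: 0.0248
```

Call:
{"name": "drive_tool", "arguments": {
  "targets": [
    [0,0,0,-0.22,0.976,0],
    [0,0,0,-0.08,0.33,0],
    [0,0,0,0,0,0]
  ]
}}

```text
t: 22.78
eef_pos: [0.5144, -0.2113, 0.1452]
ee_rot: [-3.14, -0.666, -2.922]
force: [0.1, 0.3, -0.3]
width: 0.0248
```

```bash
cat >> h.py <<'E'
BX=np.array([-.976,-.2183,0]);BY=np.array([.2183,-.976,0]);B0=np.array([.5745,-.1983,.052])
def bay(P): d=np.asarray(P)-B0; return np.stack([d@BX,d@BY,d[...,2]],-1)*1000
def pred():
    s=arm.get_state(); R=rot(s["ee_rot"]); C=s["eef_pos"]-.046*R[:,2]; a=R[:,0]
    if a@BX<0:a=-a
    print("t",s["t"],"tcp",s["eef_pos"],"F",s["force"],"wd",s["width"],"tilt",np.degrees(np.arcsin(a[2])),"a_y",a@BY)
    print("flat",bay(C-.037*a),"mid",bay(C-.0045*a),"button",bay(C+.028*a))
E
python3 - <<'E'
from h import *
np.set_printoptions(precision=3,suppress=True,linewidth=150)
pred()
for c in("side","top"):
    im,d=arm.grab_frame(c); P=bay(cloud(c,d))
    for t in("cell_mid","cell_flat","cell_button"):
        for r in arm.landmark_of(t,c)[:6]:
            p=bay(w(c,r["point"])); print(c,t,round(r["score"],2),p) if p[2]>20 and abs(p[0])<100 else 0
    if c=="side":
        u,v=px("side",B0+[0,0,.08]).astype(int)
        cv2.imwrite("pics/t1.png",cv2.resize(im[v-45:v+45,u-45:u+45,::-1],(540,540),interpolation=cv2.INTER_CUBIC))
E
```

```text
t 22.775 tcp [ 0.514 -0.211  0.145] F [ 0.113  0.34  -0.291] wd 0.024848049618040043 tilt 38.13523855497478 a_y -8.97930032738203e-06
flat [  3.986  -0.525 106.564] mid [ 29.552  -0.526 126.633] button [ 55.118  -0.526 146.703]
side cell_mid 0.72 [ 33.593  -1.567 127.492]
side cell_flat 0.42 [  0.028  -0.651 109.397]
side cell_button 0.57 [ 57.223  -0.997 148.686]
top cell_mid 0.54 [ 32.777   3.211 128.211]
top cell_flat 0.69 [  2.644   1.387 109.408]
top cell_button 0.48 [ 55.027   3.949 151.151]
```

View pics/t1.png

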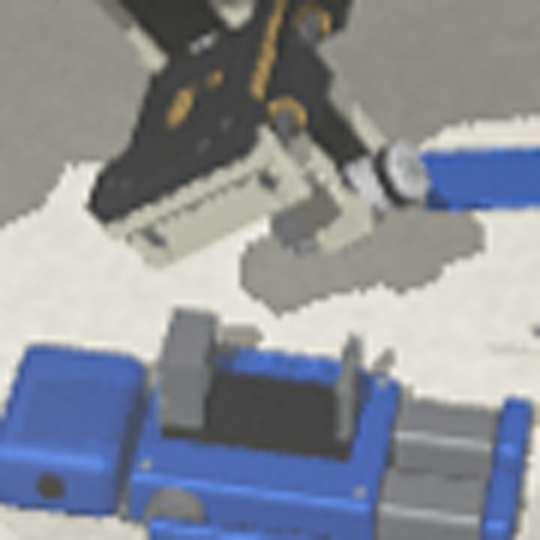

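Picture: tilted cell above the bay, flat end down toward the hood (hood at 190,360; posts at 350,385), and networks agree with my model within about 3 mm. Going in.

Call:
{"name": "drive_tool", "arguments": {
  "targets": [
    [0.09,0,-0.6,0,0,0],
    [0,0,-0.6,0,0,0],
    [0,0,-0.5,0,0,0],
    [0,0,0,0,0,0]
  ]
}}

```text
t: 23.68
eef_pos: [0.5168, -0.2116, 0.0767]
ee_rot: [-3.14, -0.668, -2.923]
force: [-0.4, -0.3, -0.2]
width: 0.0245
```

Call:
{"name": "drive_tool", "arguments": {
  "targets": [
    [0.24,0.054,-0.19,0,0,0],
    [0.24,0.054,-0.19,0,0,0],
    [0,0,0,0,0,0]
  ]
}}

```text
t: 24.05
eef_pos: [0.5379, -0.2071, 0.0627]
ee_rot: [-3.139, -0.665, -2.923]
force: [-0.2, -0.3, -0.8]
width: 0.0246
```

Run:
```python
from h import *
np.set_printoptions(precision=3,suppress=True,linewidth=150)
pred()
for c in("side","top"):
    im,d=arm.grab_frame(c)
    for t in("cell_flat","cell_button","cell_mid"):
        for r in arm.landmark_of(t,c)[:6]:
            p=bay(w(c,r["point"])); print(c,t,round(r["score"],2),p) if p[2]>5 and abs(p[0])<100 and abs(p[1])<30 else 0
```

```text
t 24.05 tcp [ 0.538 -0.207  0.063] F [-0.244 -0.332 -0.829] wd 0.0246268385041485 tilt 38.07340435813232 a_y -0.0012107368185096234
flat [-19.871   0.566  24.113] mid [ 5.717  0.526 44.155] button [31.304  0.487 64.197]
side cell_flat 0.68 [-24.938  -2.09   27.959]
side cell_flat 0.51 [31.121  0.813 67.571]
side cell_button 0.66 [32.807  1.097 68.475]
side cell_mid 0.69 [ 8.39  -2.377 44.619]
top cell_flat 0.53 [-19.825   1.332  20.769]
top cell_button 0.62 [30.519  3.632 66.025]
top cell_mid 0.49 [ 7.544  3.997 47.939]
```

Call:
{"name": "drive_tool", "arguments": {
  "targets": [
    [0,0,-0.21,0,0,0],
    [0.1,0.02,0,0,0,0],
    [0.07,0.015,0,0,0,0],
    [0,0,0,0,0,0]
  ]
}}

```text
t: 24.95
eef_pos: [0.5444, -0.2059, 0.055]
ee_rot: [-3.139, -0.664, -2.923]
force: [0.5, -0.0, -1.8]
width: 0.0247
```

Run:
```python
from h import *
np.set_printoptions(precision=3,suppress=True,linewidth=150)
pred()
```

```text
t 24.95 tcp [ 0.544 -0.206  0.055] F [ 0.537 -0.034 -1.814] wd 0.024724196335612767 tilt 38.04622943391868 a_y -0.0014928930173330063
flat [-26.462   0.864  16.41 ] mid [-0.865  0.816 36.44 ] button [24.732  0.767 56.469]
```

Call:
{"name": "drive_tool", "arguments": {
  "targets": [
    [0.1,0.02,0,0,0,0],
    [0,0,0,0,0,0]
  ]
}}

```text
t: 25.2
eef_pos: [0.5478, -0.2052, 0.0552]
ee_rot: [-3.139, -0.665, -2.924]
force: [-2.0, -0.8, 0.1]
width: 0.0247
```

Call:
{"name": "drive_tool", "arguments": {
  "targets": [
    [0.05,0.01,0,0,0,0],
    [0,0,0,0,0,0]
  ]
}}

```text
t: 25.45
eef_pos: [0.5495, -0.2048, 0.0552]
ee_rot: [-3.139, -0.665, -2.924]
force: [-3.1, -0.2, -0.1]
width: 0.025
```

Call:
{"name": "drive_tool", "arguments": {
  "targets": [
    [0.07,0.016,-0.13,0.147,-0.65,0],
    [0.07,0.016,-0.13,0.147,-0.65,0],
    [0,0,0,0,0,0]
  ]
}}

```text
t: 25.82
eef_pos: [0.5542, -0.2038, 0.0464]
ee_rot: [-3.14, -0.524, -2.924]
force: [-5.2, -0.1, 3.1]
width: 0.0249
```

Run:
```python
from h import *
np.set_printoptions(precision=3,suppress=True,linewidth=150)
pred()
for c in("side","top"):
    im,d=arm.grab_frame(c)
    for t in("cell_button","cell_mid"):
        for r in arm.landmark_of(t,c)[:6]:
            p=bay(w(c,r["point"])); print(c,t,round(r["score"],2),p) if p[2]>5 and abs(p[0])<100 and abs(p[1])<30 else 0
```

```text
t 25.825 tcp [ 0.554 -0.204  0.046] F [-5.238 -0.066  3.078] wd 0.024907692585657788 tilt 30.043930392285098 a_y -0.0019554150011430686
flat [-34.06    1.01   15.701] mid [-5.924  0.946 31.973] button [22.213  0.883 48.244]
side cell_button 0.52 [23.629  2.364 50.921]
side cell_mid 0.61 [-2.59  -1.467 33.662]
top cell_button 0.59 [20.089  3.382 50.15 ]
top cell_mid 0.62 [-5.395  4.034 30.688]
```

Call:
{"name": "drive_tool", "arguments": {
  "targets": [
    [0.1,0.022,0,0,0,0],
    [0.06,0.013,-0.17,0.22,-0.976,0],
    [0,0,0,0,0,0]
  ]
}}

```text
t: 26.5
eef_pos: [0.5589, -0.2027, 0.039]
ee_rot: [-3.141, -0.422, -2.924]
force: [-7.8, -2.0, 2.4]
width: 0.0248
```

Call:
{"name": "drive_tool", "arguments": {
  "targets": [
    [0.06,0.013,-0.08,0.11,-0.49,0],
    [0.05,0.011,-0.077,0.11,-0.49,0],
    [0,0,0,0,0,0]
  ]
}}

```text
t: 26.88
eef_pos: [0.5632, -0.2019, 0.0329]
ee_rot: [-3.141, -0.318, -2.924]
force: [-7.7, -1.3, 4.2]
width: 0.0243
```

Call:
{"name": "drive_tool", "arguments": {
  "targets": [
    [0.05,0.011,-0.067,0.11,-0.49,0],
    [0.045,0.01,-0.066,0.11,-0.49,0],
    [0,0,0,0,0,0]
  ]
}}

```text
t: 27.25
eef_pos: [0.567, -0.2011, 0.0272]
ee_rot: [-3.141, -0.213, -2.924]
force: [-8.8, -2.1, 4.8]
width: 0.0248
```

Run:
```python
from h import *
np.set_printoptions(precision=3,suppress=True,linewidth=150)
pred()
for c in("side","top"):
    im,d=arm.grab_frame(c)
    for t in("cell_button","cell_mid"):
        for r in arm.landmark_of(t,c)[:6]:
            p=bay(w(c,r["point"])); print(c,t,round(r["score"],2),p) if p[2]>5 and abs(p[0])<100 and abs(p[1])<30 else 0
```

```text
t 27.25 tcp [ 0.567 -0.201  0.027] F [-8.78  -2.141  4.809] wd 0.024816723889769125 tilt 12.184388155476292 a_y -0.0022473524968807893
flat [-37.939   1.183  12.348] mid [-6.168  1.11  19.208] button [25.604  1.037 26.067]
side cell_button 0.46 [27.309  1.565 25.889]
side cell_mid 0.45 [-3.179 -1.225 19.86 ]
top cell_button 0.45 [24.228  4.121 27.112]
top cell_mid 0.64 [-10.038   6.431  17.713]
```

Call:
{"name": "drive_tool", "arguments": {
  "targets": [
    [0.051,0.012,-0.054,0.11,-0.49,0],
    [0.051,0.012,-0.052,0.11,-0.49,0],
    [0,0,0,0,0,0]
  ]
}}

```text
t: 27.92
eef_pos: [0.5709, -0.2002, 0.0224]
ee_rot: [-3.141, -0.108, -2.924]
force: [-8.9, -2.1, 2.1]
width: 0.0244
```

Call:
{"name": "drive_tool", "arguments": {
  "targets": [
    [0.056,0.013,-0.046,0.11,-0.5,0],
    [0.056,0.013,-0.046,0.11,-0.5,0],
    [0,0,0,0,0,0]
  ]
}}

```text
t: 28.3
eef_pos: [0.5756, -0.1993, 0.0191]
ee_rot: [-3.141, 0.0, -2.924]
force: [-9.2, -2.3, 7.5]
width: 0.0248
```

Run:
```python
from h import *
np.set_printoptions(precision=3,suppress=True,linewidth=150)
pred()
for c in("side","top"):
    im,d=arm.grab_frame(c)
    for t in("cell_button","cell_mid"):
        for r in arm.landmark_of(t,c)[:6]:
            p=bay(w(c,r["point"])); print(c,t,round(r["score"],2),p) if p[2]>5 and abs(p[0])<100 and abs(p[1])<30 else 0
```

```text
t 28.3 tcp [ 0.576 -0.199  0.019] F [-9.234 -2.307  7.547] wd 0.02484233196460669 tilt -0.00567594820834466 a_y -0.002152394052306742
flat [-37.906   1.238  13.084] mid [-5.402  1.168 13.081] button [27.102  1.098 13.078]
top cell_button 0.38 [25.193  7.845 14.524]
top cell_mid 0.38 [-3.155  5.619 10.694]
```

Level, contact force about 9.5 N. Easing 4.5 mm toward the posts, then releasing gently.

Call:
{"name": "drive_tool", "arguments": {
  "targets": [
    [-0.06,-0.013,0,0,0,0],
    [-0.06,-0.013,0,0,0,0],
    [0,0,0,0,0,0]
  ]
}}

```text
t: 28.98
eef_pos: [0.5743, -0.1996, 0.0191]
ee_rot: [-3.14, 0.004, -2.922]
force: [-4.1, -1.4, 6.7]
width: 0.0246
```

Call:
{"name": "drive_tool", "arguments": {
  "targets": [
    [0,0,0,0,0,0],
    [0,0,0,0,0,0],
    [0,0,0,0,0,0]
  ],
  "claw": 0.55
}}

```text
t: 29.35
eef_pos: [0.5743, -0.1991, 0.0182]
ee_rot: [-3.14, 0.003, -2.923]
force: [-0.6, -1.0, 0.2]
width: 0.0466
```

Call:
{"name": "drive_tool", "arguments": {
  "targets": [
    [0,0,0.1,0,0,0],
    [0,0,0.5,0,0,0],
    [0,0,1,0,0,0],
    [0,0,1,0,0,0],
    [0,0,1,0,0,0]
  ]
}}

```text
t: 29.98
eef_pos: [0.574, -0.1993, 0.1639]
ee_rot: [-3.14, 0.003, -2.923]
force: [0.0, -0.7, -0.3]
width: 0.048
```

Call:
{"name": "drive_tool", "arguments": {
  "targets": [
    [-0.5,-1,0.3,0,0,0],
    [-0.5,-1,0,0,0,0],
    [0,-1,0,0,0,0],
    [0,-1,0,0,0,0],
    [0,-1,0,0,0,0]
  ]
}}

```text
t: 30.6
eef_pos: [0.534, -0.4006, 0.1747]
ee_rot: [-3.14, 0.003, -2.923]
force: [0.9, -0.8, 1.0]
width: 0.0483
```

Run:
```python
from h import *
np.set_printoptions(precision=1,suppress=True,linewidth=150)
ims=[]
for c in("side","top"):
    im,d=arm.grab_frame(c)
    for t in("cell_button","cell_mid","cell_flat","short_mid"):
        for r in arm.landmark_of(t,c)[:6]:
            p=bay(w(c,r["point"])); print(c,t,round(r["score"],2),p) if (p[2]>-20 and abs(p[0])<100 and abs(p[1])<40) or t[0]=="s" else 0
    P=bay(cloud(c,d)); m=(abs(P[...,1])<8)&(abs(P[...,0])<48)&(P[...,2]>-10)
    q=P[m]
    for x in range(-26,40,6):
        k=(q[:,0]>=x)&(q[:,0]<x+6); print(c,x,k.sum(),np.percentile(q[k][:,2],[10,50,90]) if k.sum() else "")
    u,v=px(c,B0).astype(int); ims.append(cv2.resize(cv2.convertScaleAbs(im[v-25:v+25,u-25:u+25,::-1],alpha=1.3 if c=="side" else 1.8),(400,400),interpolation=cv2.INTER_CUBIC))
cv2.imwrite("pics/fin.png",np.hstack(ims)); print(arm.get_state()["t"],arm.get_state()["force"])
```

```text
side cell_button 0.55 [35.2  3.8 13.6]
side cell_mid 0.5 [ 1.3 -1.1 15.2]
side cell_flat 0.53 [-36.9   5.5  14.9]
side short_mid 0.8 [  -2.7 -446.2  -28.2]
side -26 11 [ 2.6 25.  28.1]
side -20 11 [ 0.3 25.1 26.7]
side -14 13 [ 5.7 26.7 27.8]
side -8 11 [24.1 27.3 28. ]
side -2 17 [ 1.5 23.7 27.5]
side 4 14 [ 4.  22.7 28.4]
side 10 11 [23.4 26.1 27.4]
side 16 14 [ 2.1 25.2 28.1]
side 22 19 [ 1.7 23.3 27.8]
side 28 9 [20.6 30.2 36. ]
side 34 12 [-8.5  8.  31.8]
top short_mid 0.6 [  -6.8 -439.2  -31. ]
top -26 33 [584.4 586.2 588.2]
top -20 27 [583.4 585.9 588. ]
top -14 26 [585.7 587.5 589.2]
top -8 23 [588.8 590.9 593.2]
top -2 24 [591.3 593.3 595.6]
top 4 23 [593.6 596.2 598.4]
top 10 24 [597.2 599.  600.6]
top 16 24 [600.2 602.4 605.4]
top 22 24 [602.1 604.5 606.4]
top 28 28 [604.4 607.2 609.3]
top 34 27 [606.6 609.7 612.3]
31.1 [ 0.1 -0.5 -0.2]
```

View pics/fin.png

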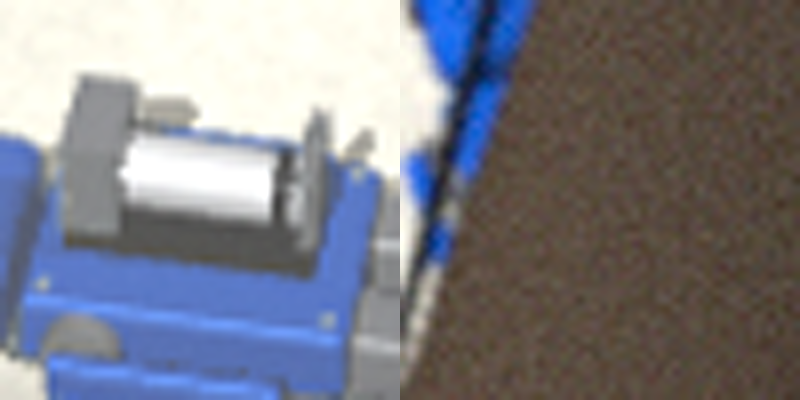

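The picture shows the cell lying level from the hood (100,160) to the posts (315,180), with its button end at the posts. Top surface reads about 27 mm along its whole length, as expected. Handing in.

```bash
python3 -c "
from station import arm;print(arm.job_done(),arm.get_state()['t'])"
```

```text
the job is handed in; nothing more can be done
the job is handed in; nothing more can be done
```

I put the long cell in the bay flat end first at a 38° tilt. I pressed the spring contact to about 9 N while turning the cell level under the lips, then eased it onto the posts, let go and moved clear. I handed it in at about 31 s; no verdict is reported.

**Last checks**
- **Level:** depth from the side camera puts the top of the cell at about 25–27 mm above the bay floor along its length (26 expected).
- **Position:** the networks' side-view points put the middle at x 1.3, y −1.1, z 15 mm and the button end at x 35, z 14 mm. The button x is just over the 34.5 mm limit but within their 4 mm error, and the picture shows that end against the posts.
- **Not confirmed:** the top camera was blocked by the arm, so only the side view confirms the final fit. I never measured the contact's travel with the cell released. After the release I saw the short cell again, but did not re-check the cover, mouse or screwdriver; the arm was never sent near them.

**What went wrong on the way**
- The first two grasps closed on air above the cell. The true fingertips sit about 35–45 mm behind the reported tool point. I measured this with the side camera and worked from the cell's actual offset of 46 mm.
- The failed grasps moved the cell less than 1 mm.

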